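# Lock the bayonet socket's push rivets

## Task

Two brass plates are mounted on the slate shelf, each with two white push rivets whose centre pins stand up. Fasten the plate that carries the upright bayonet socket: push both of its centre pins straight down until they are flush with their collars, and let go. The other plate, the one with only a flat disc in the middle, is coming off later: do not touch it or its pins.

Things in the scene. Friction and masses are not known exactly. Their poses are not given: they have to be found in the camera images.
- socket_plate: Bayonet socket plate: brass top 174 x 68 mm, 26 mm above the shelf, on a beech block 190 x 84 mm. Origin: centre of underside, z = 0; x along its long side. Fixed. White rivets at x = +60 and -60 mm, y = 0: collar 30 mm across, top at 34 mm, with a pin 16 mm across standing 9 to 12 mm above it. In the middle an open brass tube 44 mm across (foot 54) with two L-slots, rim at 58 mm.
- blank_plate: Blanking plate (leave alone): brass top 174 x 68 mm, 26 mm above the shelf, on a beech block 190 x 84 mm. Origin: centre of underside, z = 0; x along its long side. Fixed. White rivets at x = +60 and -60 mm, y = 0: collar 30 mm across, top at 34 mm, with a pin 16 mm across standing 9 to 12 mm above it. In the middle only a flat disc 48 mm across, 6 mm high.
- pin_a (a joint): Travel in m of the socket plate's pin at x = +60 mm. 0: flat top 12 mm above the collar (46 mm above the shelf); 0.012: flush with the collar (34 mm); hard stop at 0.0125. Starts at 0 to 0.003; slides straight down against a steady friction of about 5 N and stays where left, no spring.
- pin_b (a joint): Travel in m of the socket plate's pin at x = -60 mm. 0: flat top 12 mm above the collar (46 mm above the shelf); 0.012: flush with the collar (34 mm); hard stop at 0.0125. Starts at 0 to 0.003; slides straight down against a steady friction of about 5 N and stays where left, no spring.
There are look-alikes about, which are no part of the job. What is shaped like the socket_plate but orange or turquoise is not meant.

How it is judged:
By the outcome, as a careful person would: the job done as asked, in the order asked, and still so for the second after the job is handed in, with the robot touching nothing.
It also fails if it takes over 35 s, if anything falls off the work surface, if the arm or the gripper's body presses on something with over 40 N, if the wrist force passes 120 N, or if a joint passes its speed limit or range.

## Robot

A 6-joint arm with a two-finger parallel gripper is mounted at the origin on the work surface. World frame = base frame: x ahead of the robot, y to its left, z up, the work surface at z = 0. Lengths are in m, angles in rad, forces in N, time in s.
With the tool pointing down it reaches from about 0.375 to 0.9 m from the base axis. Payload 3.1 kg.
Tool frame: the origin (TCP) lies between the finger pads; the fingertips stand 22 mm ahead of it and the grasp point (between the pads) lies 3 mm ahead of it; z points along the fingers, y is the line along which they close (so a half turn about z gives the same grasp; the last joint's range is limited). The gripper opens to 87 mm and grips with 3 to 60 N. Pads are 19 mm wide; open, the fingers measure 117 mm over their backs; the gripper's body (75 mm by 190 mm) begins 51 mm behind the grasp point.
Start: joints at [-1.29, 0.527, 1.433, -0, 1.181, -0.178], TCP at [0.277, -0.56, 0.245] pointing down, gripper open.
Joint ranges: [-3.08, 3.08], [-0.75, 2.2], [0.22, 2.44], [-1.43, 4.57], [0, 2.65], [-2.85, 2.85]. Speed limits (rad/s): [2.79, 2.79, 3.14, 3.14, 3.14, 3.14].

## Interface

Orientations are given as a unit quaternion [x, y, z, w].
In Python, from rig import robot gives the robot as it stands.
- The arm moves only by the tool move_arm, never from a script. Its argument "series" is text: rows parted by semicolons, each of 6 numbers parted by spaces: the shift along the tool's x, y, z in mm, then the turn, a rotation vector about the tool's x, y, z in degrees. In form: dx dy dz ax ay az; .... A call has 1 to 8 rows; each row is the pose to reach, as a shift and turn from the pose commanded when the call began, along the tool's axes at that moment; what a row does not reach only later rows make up. A row lasts 1/12 s, in which the tool goes at most 41.7 mm and 7.16 degrees, less where a joint would pass 70% of its speed; a pose out of reach is approached as far as the arm can. A call with a gripper value outside its range is refused whole. "jaw" is the opening, from 0 (shut) to 1 (fully open), set as the call begins (left out, the last holds). The fingers move at their own pace and stop on an object; "newtons" is the grip in N (left out, the last holds). Time passes only in rows, so rows that repeat a pose let the fingers close. It gives the time, the measured TCP pose, the force, the opening and the grip force at its end, in the units of the state.
- robot.get_obs(): the state, without advancing time (a new reading comes with each control period).
- robot.camera(name): name is "side" or "top" or "wrist"; returns a dict with "img" (480x640x3 uint8, red, green, blue), "mtx" (3x3 intrinsics, pixels), "distortion" ([k1, k2, p1, p2, k3] as OpenCV has them; the pictures are not rectified), "world_to_cam" (4x4, takes a point from world to camera coordinates). Camera axes: x right, y down, z forward; pixel columns grow to the right and rows downward; lengths in m; the calibration is good to about 2 mm. A picture is of the moment at which its call begins. There is no depth.
- robot.hand_in(): hands the job in; it is judged then, once.
Trained networks look in a picture, given as the dict that the camera call returned (one of the last four; its "shot" number tells which), for a name from the list of things; names that differ only in an ending like _2 or _b are one class to them, and where a whole thing is asked for, a point or a joint stands for the part that bears it (a point fixed in the world has none). Each returns a list of dicts, best first, with "p" (0 to 1); they miss things now and then, are a little off and sometimes report something else, mostly with a low value. They report only what shows in the picture. A call takes as long as a camera call. They do not tell look-alikes from the thing itself.
- robot.search_frame(picture, thing): "xyz" ([x, y, z] in m, in world coordinates, good to about 4 mm: the middle of the surface that is visible of it).
- robot.tip_of(picture, thing): "xyz" ([x, y, z] in m, in world coordinates, good to about 4 mm: a listed point, or the origin of a listed thing).
The state is a dict: "time": time; "q": joint angles; "joint_velocities": joint speeds; "joint_torque": joint torques, N m; "position": TCP position; "tool_rot": TCP orientation; "ft_force": force on the tool from outside, world axes, zero at the start; "moment": the same for the moment, N m; "grip_width": finger opening in m; "grip_force": force on a finger pad.
Only numpy, scipy, OpenCV 4.12 (cv2) and the standard library are available. Lean on these libraries where they do the work, as an engineer would, in place of code of your own. Each camera call takes 0.05 s, during which the arm holds its last target. There are 200 camera calls.

## Working session

There is one attempt and no reset: what is moved stays moved. The work goes in short steps, Python scripts to look and compute and a tool call to move; the robot and the scene stay as the last step left them, time stands still between calls to the robot, and variables do not carry over. Pictures are saved under pics/ and viewed, at most 10 in all, crops included, and the job is handed in when it is done.

Besides the shell and the picture viewer there is one more tool, called after "Request:" by a JSON object that holds its "api" and its "payload", one argument or row to a line. move_arm: Moves the arm, as the interface text tells. Its arguments: {"type":"object","properties":{"series":{"type":"string"},"jaw":{"type":"number"},"newtons":{"type":"number"}},"required":["series"]}

```bash
mkdir -p pics; cat > h.py <<'E'
import numpy as np,cv2
from rig import robot
def save(c,n): cv2.imwrite('pics/'+n,c['img'][:,:,::-1])
def proj(c,P):
    T=np.array(c['world_to_cam']);r=cv2.Rodrigues(T[:3,:3])[0]
    return cv2.projectPoints(np.array(P,float).reshape(-1,1,3),r,T[:3,3],np.array(c['mtx']),np.array(c['distortion']))[0].reshape(-1,2)
def back(c,uv,z):
    T=np.array(c['world_to_cam']);n=cv2.undistortPoints(np.array(uv,float).reshape(-1,1,2),np.array(c['mtx']),np.array(c['distortion'])).reshape(-1,2)
    o=-T[:3,:3].T@T[:3,3];d=np.c_[n,np.ones(len(n))]@T[:3,:3]
    return o+d*((z-o[2])/d[:,2])[:,None]
E
python3 - <<'E'
from h import *
for n in ['top','side']:
    c=robot.camera(n);save(c,n+'1.png')
    for t in ['socket_plate','blank_plate','pin_a']:
        for f in (robot.search_frame,robot.tip_of):
            for d in f(c,t)[:6]: print(n,t,f.__name__,round(d['p'],2),np.round(d['xyz'],3),proj(c,d['xyz']).round())
print(robot.get_obs())
E
```

```text
top socket_plate call 0.79 [ 0.355 -0.568  0.02 ] [[475. 280.]]
top socket_plate call 0.63 [0.306 0.17  0.023] [[183. 298.]]
top socket_plate call 0.61 [ 0.325 -0.321  0.024] [[378. 292.]]
top socket_plate call 0.57 [ 0.526 -0.16   0.026] [[314. 211.]]
top socket_plate call 0.89 [0.297 0.173 0.001] [[185. 300.]]
top socket_plate call 0.88 [ 0.528 -0.162  0.   ] [[315. 211.]]
top socket_plate call 0.8 [ 0.354 -0.572 -0.003] [[474. 280.]]
top blank_plate call 0.68 [0.562 0.13  0.028] [[200. 197.]]
top blank_plate call 0.97 [ 0.563  0.134 -0.002] [[201. 198.]]
top pin_a call 0.56 [0.357 0.187 0.046] [[174. 277.]]
top pin_a call 0.46 [0.24  0.159 0.048] [[184. 325.]]
top pin_a call 0.4 [ 0.413 -0.542  0.048] [[469. 257.]]Traceback (most recent call last):
  File "<stdin>", line 6, in <module>
ValueError: it knows: blank_plate, socket_plate
```

View pics/top1.png

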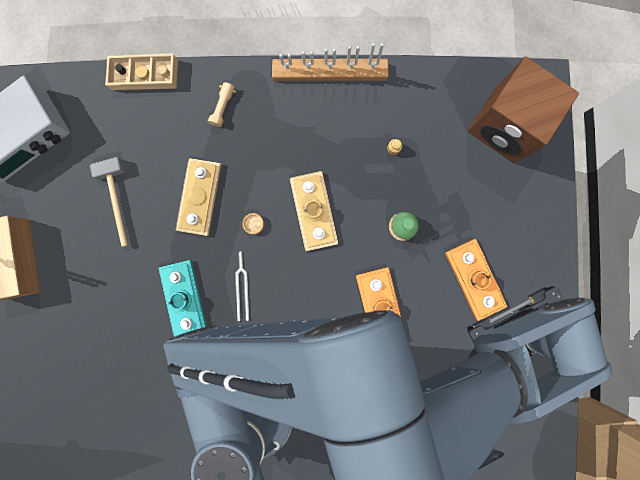

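The top view shows these candidates:
- brass plate with tube at (315,211)
- brass plate with flat disc at (200,197), which is the blank
- turquoise socket plate at (182,298)
- orange socket plates at (379,295) and (476,280)

I choose (315,211), with pins near (308,187) and (319,233), and will check it in a close crop.

```bash
python3 - <<'E'
from h import *
c=robot.camera('top')
k=cv2.resize(c['img'][160:260,260:370],None,fx=5,fy=5,interpolation=cv2.INTER_CUBIC)
cv2.imwrite('pics/crop.png',k[:,:,::-1])
print('pins',back(c,[[308,187],[319.5,232.5]],.045).round(4))
for d in robot.tip_of(c,'pin_a'): print(round(d['p'],2),np.round(d['xyz'],3),proj(c,d['xyz']).round())
o=robot.get_obs();print({k:np.round(o[k],4) for k in('time','position','tool_rot','ft_force','grip_width')})
c=robot.camera('side');save(c,'side1.png');print(proj(c,[.528,-.162,.03]))
E
```

```text
pins [[ 0.5843 -0.1456  0.045 ]
 [ 0.4712 -0.1748  0.045 ]]Traceback (most recent call last):
  File "<stdin>", line 6, in <module>
ValueError: it knows: blank_plate, socket_plate
```

View pics/crop.png

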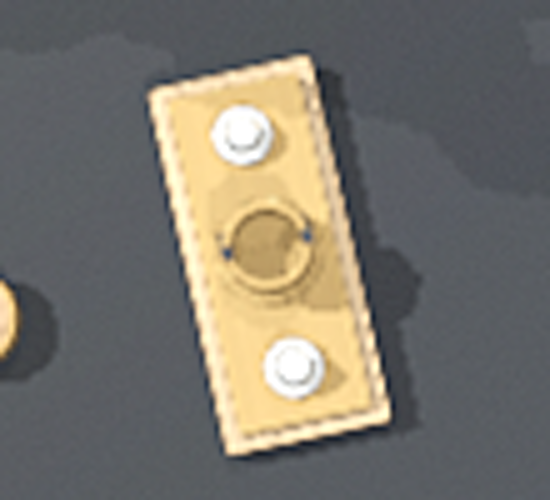

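The crop shows brass (not orange or turquoise) with an open tube and side slots, and pins at crop (242,130) and (295,364). The pin spacing measures 117 mm against 120 mm, so the choice is confirmed.

```bash
cat >> h.py <<'E'
from scipy.spatial.transform import Rotation as R
def rel(p,yaw=None):
    o=robot.get_obs();r=R.from_quat(o['tool_rot'])
    print('t',o['time'],'pos',np.round(o['position'],4),'F',np.round(o['ft_force'],1),'w',round(o['grip_width'],4),'\n',r.as_matrix().round(3))
    for q in np.atleast_2d(p): print('rel mm',(r.inv().apply(q-np.array(o['position']))*1000).round(1))
E
python3 - <<'E'
from h import *
rel([[.528,-.16,.245],[.528,-.16,.18]])
E
```

```text
t 0.35 pos [ 0.2773 -0.5599  0.2443] F [-0.4  0.4  0. ] w 0.0872 
 [[ 0.896  0.444 -0.   ]
 [ 0.444 -0.896  0.   ]
 [ 0.    -0.    -1.   ]]
rel mm [ 402.1 -247.2   -0.5]
rel mm [ 402.1 -247.1   64.5]
```

Request:
{"api": "move_arm", "payload": {
  "series": "34 -21 0 0 0 2; 67 -41 0 0 0 4; 101 -62 0 0 0 6; 134 -82 0 0 0 8; 168 -103 0 0 0 10; 201 -124 0 0 0 12; 235 -144 0 0 0 12; 268 -165 0 0 0 12",
  "jaw": 0
}}

```text
time: 1.02
position: [0.4452, -0.2917, 0.2448]
tool_rot: [0.992, 0.125, 0.0, 0.0]
ft_force: [0.2, 0.4, 0.9]
grip_width: 0.042
grip_force: 0.0
```

```bash
python3 - <<'E'
from h import *
rel([[.528,-.16,.2],[.584,-.146,.2]])
E
```

```text
t 1.0167 pos [ 0.4452 -0.2917  0.2448] F [0.2 0.4 0.9] w 0.042 
 [[ 0.969  0.247  0.001]
 [ 0.247 -0.969 -0.   ]
 [ 0.     0.001 -1.   ]]
rel mm [ 112.8 -107.2   44.8]
rel mm [ 170.5 -106.9   44.8]
```

Request:
{"api": "move_arm", "payload": {
  "series": "28 -27 5 0 0 0; 56 -54 10 0 0 0; 84 -80 15 0 0 0; 110 -105 20 0 0 0; 110 -105 20 0 0 0; 110 -105 20 0 0 0"
}}

```text
time: 1.52
position: [0.5254, -0.1624, 0.2243]
tool_rot: [0.992, 0.127, -0.0, -0.0]
ft_force: [0.4, 0.2, -0.3]
grip_width: 0.0039
grip_force: 0.0
```

```bash
python3 - <<'E'
from h import *
rel([[.528,-.16,.2]])
c=robot.camera('wrist');save(c,'w1.png')
for n,p in (('nom',proj(c,[[.5843,-.1456,.045],[.4712,-.1748,.045]])),):print(p.round())
s=robot.camera('side');save(s,'s1.png');print(proj(s,[[.5843,-.1456,.045],[.4712,-.1748,.045]]).round())
for x in (c,s):
  for f in (robot.search_frame,robot.tip_of):
    for d in f(x,'socket_plate'): print(round(d['p'],2),np.round(d['xyz'],3))
E
```

```text
t 1.5167 pos [ 0.5254 -0.1624  0.2243] F [ 0.4  0.2 -0.3] w 0.0039 
 [[ 0.968  0.252 -0.001]
 [ 0.252 -0.968 -0.   ]
 [-0.001 -0.    -1.   ]]
rel mm [ 3.1 -1.7 24.3]
[[317. 155.]
 [316. 284.]]
[[352. 207.]
 [321. 227.]]
0.87 [ 0.417 -0.499  0.008]
0.57 [ 0.552 -0.152  0.03 ]
0.61 [ 0.531 -0.158  0.   ]
0.8 [ 0.276 -0.347  0.029]
0.79 [ 0.339 -0.583  0.024]
0.69 [0.297 0.156 0.028]
0.56 [ 0.518 -0.176  0.027]
0.98 [ 0.353 -0.573 -0.   ]
0.91 [0.298 0.173 0.004]
0.66 [ 0.528 -0.156 -0.   ]
0.6 [ 0.283 -0.334  0.001]
```

View pics/w1.png

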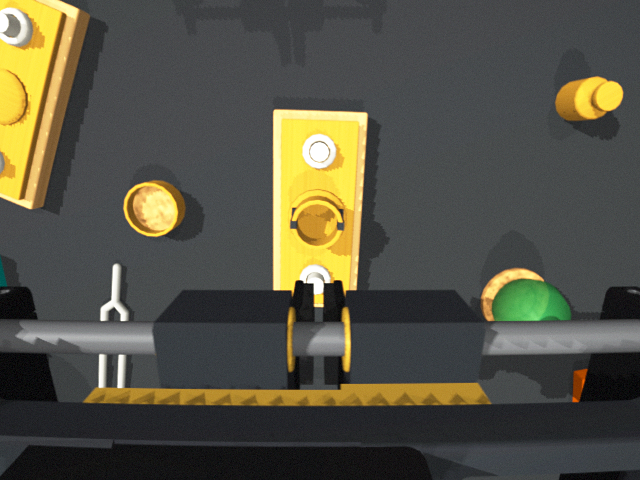

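View pics/s1.png

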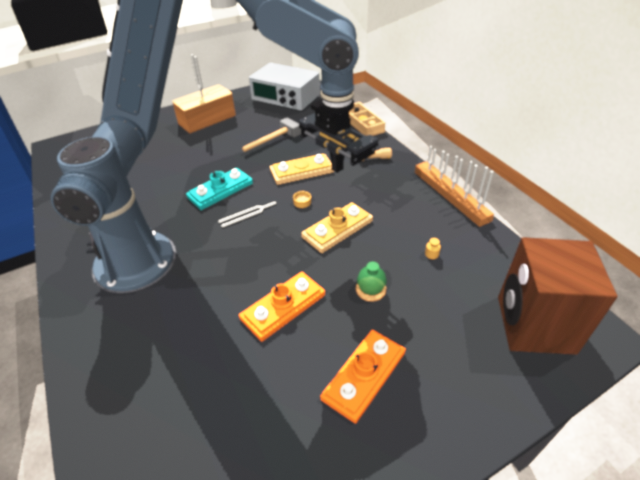

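The wrist view shows the brass socket plate with pin tops at about (319,151) and (315,278), within a few pixels of prediction. The side view shows the same plate at (337,227). I'll back-project the wrist pixels.

```bash
python3 - <<'E'
from h import *
c=robot.camera('wrist')
g=cv2.resize(c['img'][120:310,265:375],None,fx=4,fy=3,interpolation=cv2.INTER_CUBIC)
g=cv2.resize(c['img'][120:310,265:375],None,fx=3,fy=3,interpolation=cv2.INTER_CUBIC);cv2.imwrite('pics/w2.png',g[:,:,::-1])
P=back(c,[[319,151],[315,277]],.045);print(P.round(4),np.linalg.norm(P[0]-P[1]));
s=robot.camera('side');P2=back(s,[[354,212],[321,230]],.045);print(P2.round(4))
E
```

```text
[[ 0.5869 -0.1507  0.045 ]
 [ 0.4767 -0.1749  0.045 ]] 0.11283843842891406
[[ 0.5777 -0.1662  0.045 ]
 [ 0.4652 -0.1853  0.045 ]]
```

View pics/w2.png

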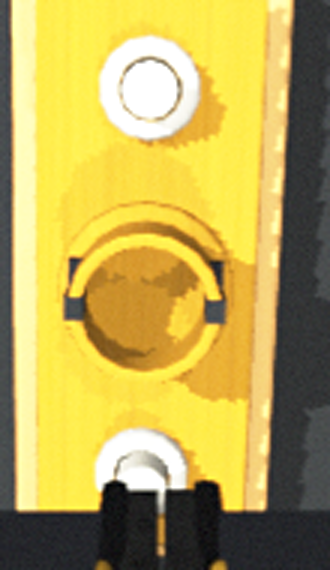

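```bash
python3 - <<'E'
from h import *
c=robot.camera('wrist')
P=back(c,[[315,149.3],[312.2,279]],.045);print(P.round(4),np.linalg.norm(P[0]-P[1]))
# collar centre / tube rim / block corners
print('rimcentre',back(c,[[265+147/3,120+307/3]],.058).round(4),'farcollar',back(c,[[265+150/3,120+89/3]],.034).round(4))
print('block far edge corners',back(c,[[273,111],[368,112]],.02).round(4))
t=robot.camera('top');print('top',back(t,[[308.4,186],[319,232.8]],.045).round(4), back(t,[[290.5,178],[322,171],[338,243],[306,251]],.022).round(4))
o=robot.get_obs();print('tip px',proj(c,np.array(o['position'])-[0,0,.022]))
E
```

```text
[[ 0.5875 -0.1467  0.045 ]
 [ 0.4743 -0.1726  0.045 ]] 0.11615642328962679
rimcentre [[ 0.5293 -0.1606  0.058 ]] farcollar [[ 0.5869 -0.1468  0.034 ]]
block far edge corners [[ 0.6097 -0.1027  0.02  ]
 [ 0.6296 -0.1842  0.02  ]]
top [[ 0.5868 -0.1466  0.045 ]
 [ 0.4705 -0.1736  0.045 ]] [[ 0.611  -0.1001  0.022 ]
 [ 0.6291 -0.1799  0.022 ]
 [ 0.4466 -0.221   0.022 ]
 [ 0.4261 -0.1408  0.022 ]]
tip px [[317.33848753 299.95974022]]
```

```bash
python3 - <<'E'
from h import *
rel([[.5874,-.1464,.085],[.4706,-.174,.085]])
E
```

```text
t 2.0167 pos [ 0.5246 -0.165   0.2247] F [0.4 0.6 0.1] w 0.0009 
 [[ 0.969  0.246  0.   ]
 [ 0.246 -0.969 -0.   ]
 [ 0.     0.    -1.   ]]
rel mm [ 65.4  -2.6 139.7]
rel mm [-54.6  -4.6 139.7]
```

Request:
{"api": "move_arm", "payload": {
  "series": "22 -1 35 0 0 0; 44 -2 70 0 0 0; 65 -4 105 0 0 0; 65 -4 140 0 0 0; 65 -4 140 0 0 0; 65 -4 140 0 0 0"
}}

```text
time: 2.52
position: [0.585, -0.1437, 0.0826]
tool_rot: [0.992, 0.125, -0.003, -0.002]
ft_force: [0.1, 0.8, 0.3]
grip_width: 0.0005
grip_force: 0.0
```

```bash
python3 - <<'E'
from h import *
rel([.5874,-.1464,.056])
c=robot.camera('wrist');s=robot.camera('side')
p=proj(s,[.5874,-.1464,.045])[0].astype(int);print(p)
a=cv2.resize(s['img'][p[1]-50:p[1]+50,p[0]-65:p[0]+65],None,fx=6,fy=6,interpolation=cv2.INTER_CUBIC)
cv2.imwrite('pics/s2.png',a[:,:,::-1]);save(c,'w3.png')
rel([.5874,-.1464,.056])
E
```

```text
t 2.5167 pos [ 0.585  -0.1437  0.0826] F [0.1 0.8 0.3] w 0.0005 
 [[ 0.969  0.248 -0.006]
 [ 0.248 -0.969  0.002]
 [-0.005 -0.004 -1.   ]]
rel mm [ 1.8  3.3 26.6]
[353 206]
t 2.6167 pos [ 0.5875 -0.1451  0.0863] F [-0.7 -0.1  0.5] w 0.0005 
 [[ 0.969  0.247  0.002]
 [ 0.247 -0.969 -0.001]
 [ 0.002  0.002 -1.   ]]
rel mm [-0.5  1.2 30.3]
```

View pics/s2.png

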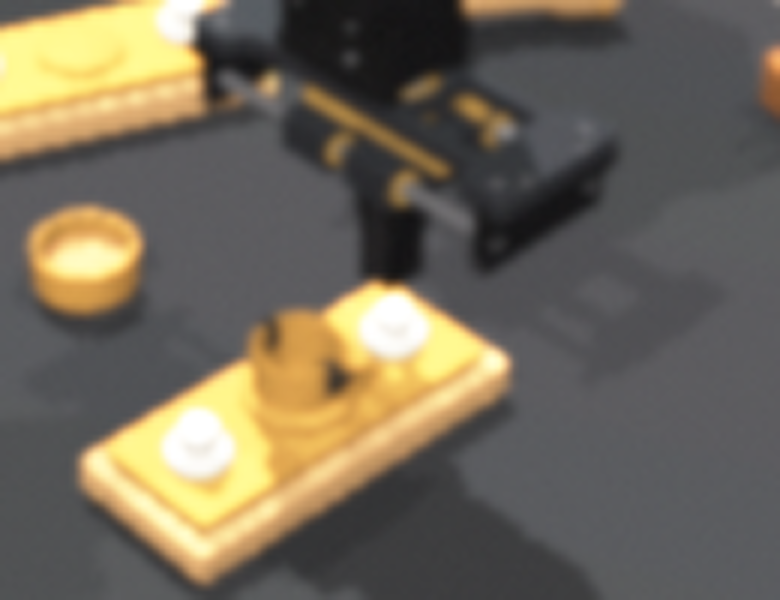

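View pics/w3.png

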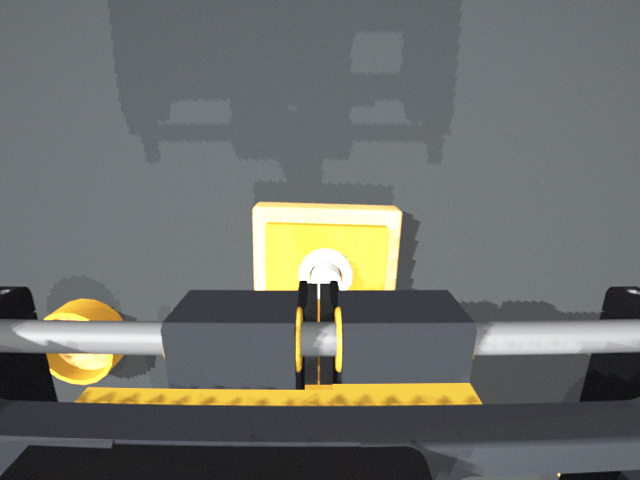

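The side crop shows the closed fingertips just above pin A. The wrist view shows the far collar centred at about (325,273), with its pin partly behind the fingertips at (319,290). I'll compute the remaining offset.

```bash
python3 - <<'E'
from h import *
c=robot.camera('wrist')
P=back(c,[[325,273]],.034)[0];print(P.round(4), proj(c,[[.5874,-.1464,.034]]))
T=np.linalg.inv(c['world_to_cam']);print('cam',T[:3,3].round(4))
for i in range(4):
  robot.camera('wrist');rel([P[0],P[1],.056])
E
```

```text
[ 0.5911 -0.1481  0.034 ] [[320.33280972 278.39536108]]
cam [ 0.6591 -0.1265  0.2272]
t 2.7167 pos [ 0.5881 -0.1453  0.0874] F [-0.7 -0.3 -0.3] w 0.0008 
 [[ 0.969  0.247  0.004]
 [ 0.247 -0.969 -0.002]
 [ 0.004  0.003 -1.   ]]
rel mm [ 2.1  3.4 31.4]
t 2.7667 pos [ 0.588  -0.1453  0.0874] F [ 0.  -1.2  0.7] w 0.0004 
 [[ 0.969  0.247  0.004]
 [ 0.247 -0.969 -0.002]
 [ 0.004  0.003 -1.   ]]
rel mm [ 2.2  3.4 31.4]
t 2.8167 pos [ 0.5878 -0.1451  0.0872] F [-0.6  0.2  1.1] w 0.0002 
 [[ 0.969  0.247  0.004]
 [ 0.247 -0.969 -0.002]
 [ 0.003  0.003 -1.   ]]
rel mm [ 2.3  3.6 31.2]
t 2.8667 pos [ 0.5877 -0.145   0.0868] F [ 0.6  0.2 -0.5] w 0.0003 
 [[ 0.969  0.247  0.003]
 [ 0.247 -0.969 -0.002]
 [ 0.003  0.002 -1.   ]]
rel mm [ 2.5  3.8 30.8]
```

Request:
{"api": "move_arm", "payload": {
  "series": "1.5 3 0 0 0 0; 1.5 3 8 0 0 0; 1.5 3 14 0 0 0; 1.5 3 18 0 0 0; 1.5 3 22 0 0 0; 1.5 3 25 0 0 0; 1.5 3 27 0 0 0; 1.5 3 27 0 0 0"
}}

```text
time: 3.53
position: [0.5888, -0.1467, 0.057]
tool_rot: [0.992, 0.125, -0.0, -0.0]
ft_force: [0.7, -0.7, 0.3]
grip_width: 0.0005
grip_force: 0.0
```

Request:
{"api": "move_arm", "payload": {
  "series": "0 0 1 0 0 0; 0 0 2 0 0 0; 0 0 2 0 0 0; 0 0 2 0 0 0"
}}

```text
time: 3.87
position: [0.589, -0.1467, 0.0559]
tool_rot: [0.992, 0.125, 0.0, -0.0]
ft_force: [-0.3, 1.0, 5.4]
grip_width: 0.0004
grip_force: 2.5
```

Request:
{"api": "move_arm", "payload": {
  "series": "0 0 0.5 0 0 0; 0 0 1 0 0 0; 0 0 1 0 0 0; 0 0 1 0 0 0"
}}

```text
time: 4.2
position: [0.589, -0.1468, 0.0559]
tool_rot: [0.992, 0.125, 0.0, 0.0]
ft_force: [-3.6, 1.3, 10.9]
grip_width: 0.0005
grip_force: 5.3
```

Request:
{"api": "move_arm", "payload": {
  "series": "0 0 0.5 0 0 0; 0 0 1 0 0 0; 0 0 1 0 0 0; 0 0 1 0 0 0"
}}

```text
time: 4.53
position: [0.5891, -0.1468, 0.0558]
tool_rot: [0.992, 0.125, 0.0, 0.0]
ft_force: [-4.6, 1.0, 16.5]
grip_width: 0.0003
grip_force: 8.1
```

Pin A has bottomed: the tip is at 33.8 mm and force rises without motion. Next I lift and cross to pin B.

Request:
{"api": "move_arm", "payload": {
  "series": "0 0 -20 0 0 0; 0 0 -45 0 0 0; -30 -1 -50 0 0 0; -60 -1 -50 0 0 0; -90 -2 -50 0 0 0; -120 -2 -50 0 0 0; -120 -2 -34 0 0 0; -120 -2 -34 0 0 0"
}}

```text
time: 5.2
position: [0.4701, -0.1743, 0.0862]
tool_rot: [0.992, 0.124, -0.001, -0.001]
ft_force: [-0.0, 0.1, -0.2]
grip_width: 0.0002
grip_force: 0.0
```

```bash
python3 - <<'E'
from h import *
for i in range(5): c=robot.camera('wrist')
s=robot.camera('side');rel([.4706,-.174,.056])
p=proj(s,[.529,-.160,.045])[0].astype(int)
a=cv2.resize(s['img'][p[1]-35:p[1]+35,p[0]-45:p[0]+45],None,fx=6,fy=6,interpolation=cv2.INTER_CUBIC)
b=cv2.resize(c['img'][0:310,210:430],None,fx=420/310,fy=420/310)
cv2.imwrite('pics/m.png',np.hstack([a,b])[:,:,::-1]);print(a.shape,b.shape)
E
```

```text
t 5.5 pos [ 0.4736 -0.1748  0.0879] F [ 0.9 -0.8  0.2] w 0.0005 
 [[ 0.969  0.249  0.002]
 [ 0.249 -0.969 -0.001]
 [ 0.001  0.001 -1.   ]]
rel mm [-2.7 -1.5 31.9]
(420, 540, 3) (420, 298, 3)
```

View pics/m.png

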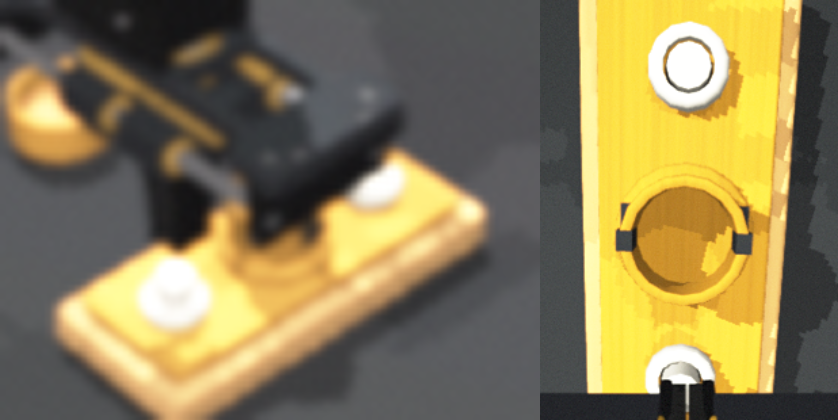

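The picture shows pin A seated in its collar (crop 688,65). Pin B's collar is centred about 2.5 mm left of the fingers (crop 681 against 687). I correct by -2, -2 and press.

Request:
{"api": "move_arm", "payload": {
  "series": "-2 -2 0 0 0 0; -2 -2 8 0 0 0; -2 -2 14 0 0 0; -2 -2 18 0 0 0; -2 -2 22 0 0 0; -2 -2 26 0 0 0; -2 -2 29 0 0 0; -2 -2 29 0 0 0"
}}

```text
time: 6.17
position: [0.4697, -0.1731, 0.058]
tool_rot: [0.992, 0.125, -0.0, -0.0]
ft_force: [0.3, -0.5, 0.2]
grip_width: 0.0007
grip_force: 0.0
```

Request:
{"api": "move_arm", "payload": {
  "series": "0 0 1 0 0 0; 0 0 2 0 0 0; 0 0 3 0 0 0; 0 0 3 0 0 0; 0 0 3 0 0 0"
}}

```text
time: 6.58
position: [0.4698, -0.1732, 0.0559]
tool_rot: [0.992, 0.125, 0.0, 0.0]
ft_force: [-0.1, 1.2, 4.9]
grip_width: 0.0003
grip_force: 2.7
```

Request:
{"api": "move_arm", "payload": {
  "series": "0 0 1 0 0 0; 0 0 2 0 0 0; 0 0 2 0 0 0; 0 0 2 0 0 0"
}}

```text
time: 6.92
position: [0.4699, -0.1732, 0.0557]
tool_rot: [0.992, 0.125, 0.0, 0.0]
ft_force: [-3.3, 1.6, 20.6]
grip_width: 0.0006
grip_force: 10.7
```

Request:
{"api": "move_arm", "payload": {
  "series": "0 0 -15 0 0 0; 0 0 -50 0 0 0; -30 0 -85 0 0 0; -50 0 -120 0 0 0; -50 0 -140 0 0 0; -50 0 -140 0 0 0; -50 0 -140 0 0 0; -50 0 -140 0 0 0"
}}

```text
time: 7.58
position: [0.4213, -0.1854, 0.193]
tool_rot: [0.992, 0.125, -0.0, -0.0]
ft_force: [-0.4, -0.3, -0.6]
grip_width: 0.0004
grip_force: 0.0
```

```bash
python3 - <<'E'
from h import *
c=robot.camera('wrist');rel([.4706,-.174,.056])
p=proj(c,[[.5874,-.1464,.034],[.4706,-.174,.034]]);print(p)
u0,v0=np.clip(p.min(0)-45,0,None).astype(int);u1,v1=(p.max(0)+45).astype(int)
a=cv2.resize(c['img'][v0:v1,u0:u1],None,fx=2.6,fy=2.6,interpolation=cv2.INTER_CUBIC)
cv2.imwrite('pics/f.png',a[:600,:,::-1])
E
```

```text
t 7.6333 pos [ 0.4211 -0.1852  0.1925] F [-0.3 -0.5 -0.3] w 0.0007 
 [[ 0.969  0.248 -0.002]
 [ 0.248 -0.969  0.001]
 [-0.001 -0.002 -1.   ]]
rel mm [ 50.9   1.6 136.4]
[[322.98962216   1.36848728]
 [319.63698645 169.43434873]]
```

View pics/f.png

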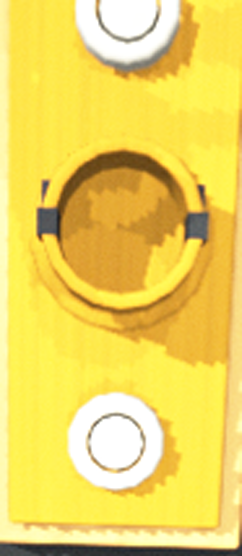

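Both pins sit concentric and flush in their collars (crop (127,5) and (116,442)), and the arm is clear of everything.

```bash
python3 -c "
from rig import robot
print(robot.hand_in())"
```

```text
the job is handed in; nothing more can be done
None
```

I pushed both pins of the brass socket plate down until they were flush with their collars, left the blanking plate untouched, moved the arm clear and handed the job in at about 7.6 s; no verdict came back.

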